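# Hold the big spring clip open around the recipe card

### The job

The big wooden spring clip is parked on the fin of its rail. Pinch its two levers together so that the jaws spread, lift it off the fin, and bring it down, upright, over the middle of the top edge of the taller card, so that the open jaws gape on either side of the card without touching it. Finish there still holding the clip squeezed wide open, and knock or move nothing else.

Things in the scene. Friction and masses are not known exactly. Their poses are not given: they have to be found in the camera images.
- clip: Loose wooden spring clip (an oversized clothes peg), about 90 g, 24 mm wide (y), 92 mm tall. Origin on its steel pivot; +z to the levers, y along the pivot, jaws open evenly to +x and -x. Upright on the rail at the start. Shut, tips 47 mm below the origin; open, 44 mm below, and the throat between the halves is clear up to 10 mm below it.
- clip_lever (a point): Outer end of the lever on the clip's +x side; the other mirrors it. Shut, the levers form a V 26 mm over all at the pivot, 56 mm at the ends, about 45 mm above the pivot. Fully squeezed, their outer faces are parallel and upright, 26 mm apart, up to 50 mm above the pivot, at a built-in stop. Squeezed 38 mm above the pivot, each takes 4 N to start, 9 N to stay fully open.
- jaw_tip (a point): Inner lower edge of the jaw on the clip's +x side, mid-width; the other jaw mirrors it. Shut on the fin the jaws are 4 mm apart; fully open the gap is 26 mm at their upper end, 33 mm at the tips. The jaw pads are 12 mm tall.
- clip_half_a (a joint): Opening angle of each clip half (both always move alike), rad: 0 with the jaws on the 4 mm fin, 0.32 fully open at the stop. The spring shuts it when the levers are let go.
- rail: Fixed parking rail for the clip: wooden foot 90 (x) by 70 (y) by 20 mm tall with a steel fin standing upright on it, 4 mm thick (x), 44 mm wide (y), rising to 42 mm above the worktop. Origin at the centre of its underside on the worktop, z up. The clip stands on the foot astride the fin, its x axis along the rail's x axis.
- tall_card: The taller card, fixed: a stiff white card 4 mm thick (along x), 90 mm wide (along y), standing upright in a wooden foot 50 by 110 by 22 mm. Its top edge is 135 mm above the worktop. Origin at the centre of the foot's underside, z up.
- tall_card_edge (a point): Middle of the top edge of the taller card, 135 mm above the worktop; axes as tall_card.
- low_card: The lower, wider card, fixed, not to be used: 4 mm thick (x), 120 mm wide (y), top edge 85 mm above the worktop, in a wooden foot 50 by 140 by 22 mm. Origin at the centre of the underside.
- salt_shaker: Bystander: salt shaker, 44 mm across, 90 mm tall, loose. Origin at the centre of its underside.
- small_mug: Bystander: small cream mug, 59 by 83 by 55 mm tall, loose. Origin at the centre of its underside.
- timer: Bystander: kitchen timer, 63 mm across, 58 mm tall, loose. Origin at the centre of its underside.

How it is judged:
By the outcome, as a careful person would: the job done as asked, in the order asked, and still so for the second after the job is handed in, while the arm keeps its last pose, push and grip.
It also fails if it takes over 40 s, if anything falls off the work surface, if the arm or the gripper's body presses on something with over 40 N, if the wrist force passes 120 N, or if a joint passes its speed limit or range.

### The arm

A 6-joint arm with a two-finger parallel gripper is mounted at the origin on the work surface; the furniture and walls round the work are solid. World frame = base frame: x ahead of the robot, y to its left, z up, the work surface at z = 0. Lengths are in mm, angles in degrees, forces in N, time in s.
With the tool pointing down it reaches from about 300 to 850 mm from the base axis. Payload 4.2 kg.
Tool frame: the origin (TCP) lies at the very end of the fingers, on their centre line; the grasp point (between the pads) lies 19 mm behind it; z points along the fingers, y is the line along which they close (so a half turn about z gives the same grasp; the last joint's range is limited). The gripper opens to 91 mm and grips with 3 to 60 N. Pads are 32 mm wide; open, the fingers measure 118 mm over their backs; the gripper's body (76 mm by 178 mm) begins 60 mm behind the grasp point.
Start: joints at [-74.656, 18.312, 89.639, -0, 72.044, -1.146], TCP at [163.213, -551.366, 213.976] pointing down, gripper open.
Joint ranges: [-177.97, 177.97], [-48.28, 115.42], [12.27, 149.76], [-77.06, 257.06], [2.81, 150.46], [-146.56, 146.56]. Speed limits (degrees/s): [147.25, 147.25, 180, 180, 180, 180].

### API

Orientations are given as [roll, pitch, yaw] about the fixed x, y, z axes, in that order (R = Rz(yaw) Ry(pitch) Rx(roll)).
In Python, from workcell import env, eyes gives the robot as it stands.
- The arm moves only by the tool send_rows, never from a script. Its argument "targets" is text: rows parted by semicolons, each of 7 numbers parted by spaces: the shift along the tool's x, y, z in m, then the turn, a rotation vector about the tool's x, y, z in degrees, then the opening in per cent of the stroke, from 0 (shut) to 100 (fully open). A call has 1 to 12 rows; each row is the pose to reach, as a shift and turn from the pose commanded when the call began, along the tool's axes at that moment; what a row does not reach only later rows make up. A row lasts 1/12 s, in which the tool goes at most 41.7 mm and 7.16 degrees, less where a joint would pass 70% of its speed; a pose out of reach is approached as far as the arm can. A call with a gripper value outside its range is refused whole. The fingers move at their own pace and stop on an object; "grip_force" is the grip in N (left out, the last holds). Time passes only in rows, so rows that repeat a pose let the fingers close. It gives the time, the measured TCP pose, the force, the opening and the grip force at its end, in the units of the state.
- env.state(): the state, without advancing time (a new reading comes with each control period).
- eyes.grab_frame(name): name is "scene" or "top" or "wrist"; returns a dict with "image" (384x512x3 uint8, blue, green, red), "fovy" (degrees; the focal length in pixels is half the picture's height over the tangent of half this angle, whatever the lens; pixels are square), "cx", "cy" (the principal point, pixels), "eye" and "attitude" of the camera in the world. Camera axes: x right, y up, looking along -z (the intrinsics and any distortion apply to the point x, -y, -z); pixel columns grow to the right and rows downward; lengths in mm; the calibration is good to about 2 mm. A picture is of the moment at which its call begins. There is no depth.
- env.job_done(): hands the job in; it is judged then, once.
The state is a dict: "time_s": time; "qpos": joint angles; "qvel": joint speeds; "effort": joint torques, N m; "ee_pos": TCP position; "ee_rot": TCP orientation; "force": force on the tool from outside, world axes, zero at the start; "torque": the same for the moment, N m; "gripper_width": finger opening in mm; "gripper_force": force on a finger pad.
Only numpy, scipy, OpenCV 4.12 (cv2) and the standard library are available. Lean on these libraries where they do the work, as an engineer would, in place of code of your own. Each camera call takes 0.05 s, during which the arm holds its last target. There are 200 camera calls.

## Working session

There is one attempt and no reset: what is moved stays moved. The work goes in short steps, Python scripts to look and compute and a tool call to move; the robot and the scene stay as the last step left them, time stands still between calls to the robot, and variables do not carry over. Pictures are saved under pics/ and viewed, at most 10 in all, crops included, and the job is handed in when it is done.

Besides the shell and the picture viewer there is one more tool, called after "Call:" as name(argument=value, ...) on one line, values as JSON. send_rows: Moves the arm, as the interface text tells. Its arguments: {"type":"object","properties":{"targets":{"type":"string"},"grip_force":{"type":"number"}},"required":["targets"]}

```bash
ls; mkdir -p pics; python3 - <<'E'
from workcell import env, eyes
import cv2
for n in ("scene","top"):
    f=eyes.grab_frame(n); cv2.imwrite(f"pics/{n}0.png",f["image"])
    print(n,{k:v for k,v in f.items() if k!="image"})
print(env.state())
E
```

```text
pics
scene {'fovy': 47.100364982445306, 'cx': 257.3647465666431, 'cy': 189.81591946939517, 'eye': array([-139.98795401,  653.22586015,  753.87507992]), 'attitude': array([  56.14151853,   -0.37543153, -131.4425658 ])}
top {'fovy': 55.16329516328614, 'cx': 252.83178128624974, 'cy': 192.30701586943877, 'eye': array([ 390.85038884,   -4.41429272, 1105.84332469]), 'attitude': array([  9.34626139,   0.49823468, -91.1778489 ])}
{'time_s': 0.1, 'qpos': array([-7.46562450e+01,  1.83462004e+01,  8.96988312e+01,  2.70768297e-03,
        7.20424105e+01, -1.14658096e+00]), 'qvel': array([ 0.02081804, -0.04270203, -0.10482133, -0.01459066, -0.03096399,
        0.05053509]), 'effort': array([ 1.26347521e-03, -4.13330734e+01, -2.32510400e+01,  7.29765440e-02,
        4.22759447e-02, -6.70433701e-05]), 'ee_pos': array([ 163.10817628, -550.92185134,  213.22612681]), 'ee_rot': array([-1.79912627e+02, -4.32372591e-03,  1.64894959e+01]), 'force': array([-0.56592484, -0.64587589,  0.21400689]), 'torque': array([ 0.03664324, -0.00101402,  0.04817461]), 'gripper_force': 0.0, 'gripper_width': 90.51219482777178}
```

View pics/scene0.png

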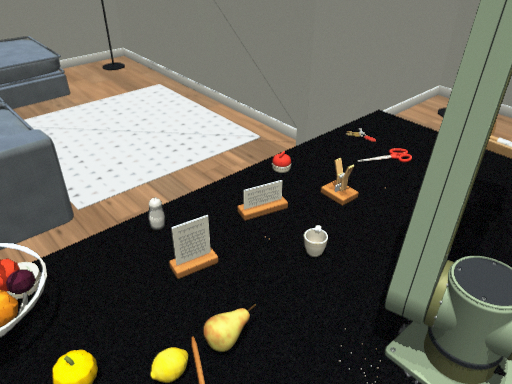

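View pics/top0.png

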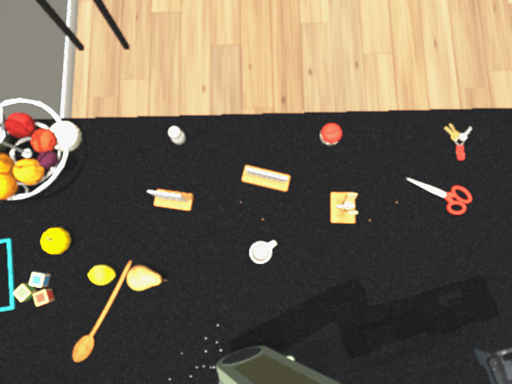

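The scene view has the clip on its rail at about (343,180) and the tall card at (192,240). In the top view they are at (344,205) and (170,198). The low card, mug, shaker and timer are clear of both. Next I'll zoom in.

```bash
python3 - <<'E'
import cv2,numpy as np
s=cv2.imread("pics/scene0.png");t=cv2.imread("pics/top0.png")
def c(i,x,y,w,h,k=6): return cv2.resize(i[y:y+h,x:x+w],None,fx=k,fy=k,interpolation=cv2.INTER_CUBIC)
# scene: clip 310..374,145..209 ; card 160..224,210..280
a=np.hstack([c(s,312,150,60,50),c(t,318,180,60,50)])
b=np.hstack([c(s,162,212,65,70,5.5385*1.0),])
cv2.imwrite("pics/c1.png",np.vstack([a]))
b=np.hstack([c(s,162,210,66,70),c(t,140,170,66,70)])
cv2.imwrite("pics/c2.png",b)
print(a.shape,b.shape)
E
```

```text
(300, 720, 3) (420, 792, 3)
```

View pics/c1.png

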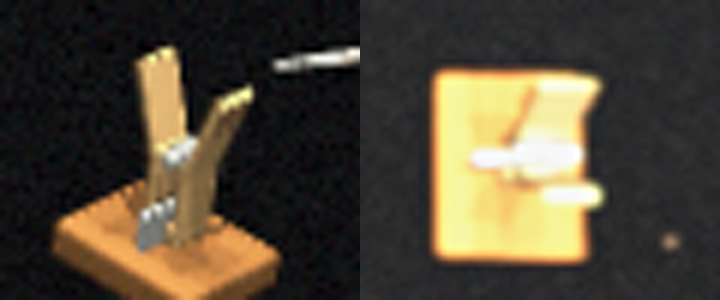

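View pics/c2.png

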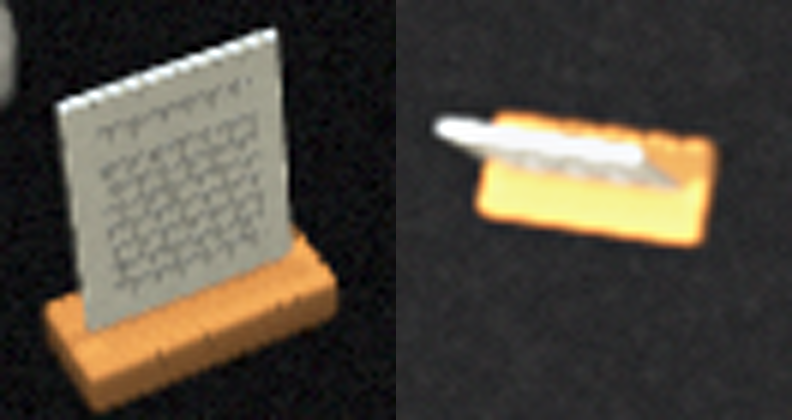

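Crops: the clip stands upright astride the fin, levers along the rail's x, with its foot corners at about (391,192)–(416,223) in the top view. The tall card's foot is turned slightly, with the card's top edge running from (171,228) to (208,216) in the scene view. I'll fit the poses by silhouette.

```bash
cat > h.py <<'E'
import cv2,numpy as np
from scipy.spatial.transform import Rotation as R
from scipy.optimize import minimize
def proj(f,P):
    p=R.from_euler("xyz",f["attitude"],degrees=True).inv().apply(np.asarray(P,float)-f["eye"])
    F=192/np.tan(np.radians(f["fovy"]/2)); return np.c_[f["cx"]-F*p[:,0]/p[:,2], f["cy"]+F*p[:,1]/p[:,2]]
def box(cx,cy,sx,sy,z0,z1): return [[cx+a*sx/2,cy+b*sy/2,z] for a in(-1,1) for b in(-1,1) for z in(z0,z1)]
def wedge(y,pts): return [[x,y+s*12,z] for s in(-1,1) for x,z in pts]
def clip(y,z=67):
    o=[]
    for s in(-1,1):
        o+= [wedge(y,[(s*5,z),(s*13,z),(s*19,z+45),(s*28,z+45)]), wedge(y,[(s*3,z),(s*13,z),(s*2,z-47),(s*10,z-47)])]
    return o
def rail(y): return [box(0,0,90,70,0,20),box(0,0,4,44,20,42)]+clip(y)
def card(): return [box(0,0,50,110,0,22),box(0,0,4,90,22,135)]
def place(parts,x,y,yaw): 
    r=R.from_euler("z",yaw,degrees=True); return [r.apply(p)+[x,y,0] for p in parts]
def render(f,parts,roi,k=6):
    x0,y0,w,h=roi; m=np.zeros((h*k,w*k),np.uint8)
    for p in parts:
        q=(proj(f,p)-[x0,y0]+.5)*k-.5
        cv2.fillConvexPoly(m,cv2.convexHull(np.round(q*16).astype(np.int32)),255,shift=4)
    return cv2.resize(m,(w,h),interpolation=cv2.INTER_AREA)/255.
def soft(f,roi,lo=45,hi=110):
    x,y,w,h=roi; return np.clip((f["image"][y:y+h,x:x+w].max(2)*1.-lo)/(hi-lo),0,1)
def fit(model,views,x0,step):
    """views: list of (frame,roi)"""
    T=[soft(f,r) for f,r in views]
    c=lambda v:sum(((render(f,model(v),r)-t)**2).sum() for (f,r),t in zip(views,T))
    best=min((minimize(c,np.array(x0,float)+d,method="Nelder-Mead",options=dict(initial_simplex=np.vstack([x0,np.array(x0)+np.diag(step)])+d,xatol=.02,fatol=.01,maxiter=600)) for d in (0,np.array(step)*.4)),key=lambda r:r.fun)
    return best.x,best.fun
E
cat > fit1.py <<'E'
from workcell import eyes
from h import *
s=eyes.grab_frame("scene");t=eyes.grab_frame("top")
def ray(f,u,v,z):
    F=192/np.tan(np.radians(f["fovy"]/2)); d=R.from_euler("xyz",f["attitude"],degrees=True).apply([(u-f["cx"])/F,-(v-f["cy"])/F,-1]); return f["eye"]+d*(z-f["eye"][2])/d[2]
for n,u,v in(("low",266,178),("mug",262,252),("shaker",178,137),("timer",331,134)): print(n,ray(t,u,v,40).round(0))
pr=ray(t,343.3,207.5,20); pc=ray(t,172,200,22)
for n,V in (("both",[0,1]),("s",[0]),("t",[1])):
    vr=[(s,(312,140,58,70)),(t,(322,184,48,46))]; vc=[(s,(162,208,64,76)),(t,(142,180,60,40))]
    print(n,"rail x y yaw clipy",*fit(lambda v:place(rail(v[3]),*v[:3]),[vr[i] for i in V],[pr[0],pr[1],0,0],[10,10,10,6]))
    print(n,"card",*fit(lambda v:place(card(),*v),[vc[i] for i in V],[pc[0],pc[1],-6],[10,10,8]))
E
python3 fit1.py
```

```text
low [608. -39.  40.]
mug [393. -21.  40.]
shaker [741. 224.  40.]
timer [ 739. -238.   40.]
both rail x y yaw clipy [ 519.46778165 -265.38045034   -2.13552832   -4.46230686] 144.3797601741706
both card [556.05086013 239.84913166  -9.25353467] 147.50900295516746
s rail x y yaw clipy [ 519.31918931 -265.93464485   -1.7429098    -2.7475825 ] 72.02380195145699
s card [556.50106511 239.1890548   -9.18325366] 63.07613594225251
t rail x y yaw clipy [ 519.24268823 -265.31933558   -2.03460632   -7.01032541] 62.71816447474686
t card [554.97368143 242.1154819   -8.03521389] 74.60192388453234
```

```bash
cat > mv.py <<'E'
import sys; from workcell import env; from h import *
# usage: x y z yaw  -> shift (tool axes, m) and turn (deg) from measured pose
x,y,z,yaw=map(float,sys.argv[1:5]); s=env.state()
A=R.from_euler("xyz",s["ee_rot"],degrees=True); B=R.from_euler("xyz",[180,0,yaw],degrees=True)
print((A.inv().apply(np.array([x,y,z])-s["ee_pos"])/1000).round(4),(A.inv()*B).as_rotvec(degrees=True).round(2))
print(s["ee_pos"].round(1),s["ee_rot"].round(2),s["force"].round(1),s["gripper_width"],s["gripper_force"],s["time_s"])
E
python3 mv.py 519.3 -270 214 88
```

```text
[ 4.213e-01 -1.684e-01 -4.000e-04] [-5.000e-02 -4.000e-02 -7.151e+01]
[ 163.1 -551.1  213.5] [-179.94   -0.     16.49] [1.  0.1 0. ] 91.3376734852379 0.0 0.2
```

Call:
send_rows(targets="0.035 -0.014 0 0 0 -6 100;0.07 -0.028 0 0 0 -12 100;0.105 -0.042 0 0 0 -18 100;0.14 -0.056 0 0 0 -24 100;0.175 -0.07 0 0 0 -30 100;0.21 -0.084 0 0 0 -36 100;0.245 -0.098 0 0 0 -42 100;0.28 -0.112 0 0 0 -48 100;0.316 -0.126 0 0 0 -54 100;0.351 -0.14 0 0 0 -60 100;0.386 -0.154 0 0 0 -66 100;0.421 -0.168 0 0 0 -71.5 100")

```text
time_s: 1.2
ee_pos: [520.4, -269.3, 213.9]
ee_rot: [-180.0, 0.0, 88.3]
force: [-0.6, -0.2, 0.2]
gripper_width: 91.3
gripper_force: 0.0
```

Call:
send_rows(targets="0 0 0 0 0 0 100;0 0 0 0 0 0 100;0 0 0 0 0 0 100")

```text
time_s: 1.45
ee_pos: [518.8, -270.8, 213.6]
ee_rot: [-179.9, 0.0, 88.0]
force: [0.2, -0.4, -0.1]
gripper_width: 91.1
gripper_force: 0.0
```

```bash
python3 mv.py 519.3 -270 214 88; python3 - <<'E'
from workcell import env, eyes
import cv2
f=eyes.grab_frame("wrist"); cv2.imwrite("pics/w1.png",f["image"]); print({k:v for k,v in f.items() if k!="image"})
E
```

```text
[ 0.0008  0.0005 -0.0004] [-0.07  0.01 -0.02]
[ 518.8 -270.8  213.6] [-1.7993e+02  1.0000e-02  8.7980e+01] [ 0.2 -0.4 -0.1] 91.10674858330574 0.0 1.45
{'fovy': 69.0180420051413, 'cx': 252.95358556978428, 'cy': 195.68726243495925, 'eye': array([ 520.98089809, -199.589083  ,  385.71357843]), 'attitude': array([-14.82634432,   0.06223977,  -2.06829779])}
```

View pics/w1.png

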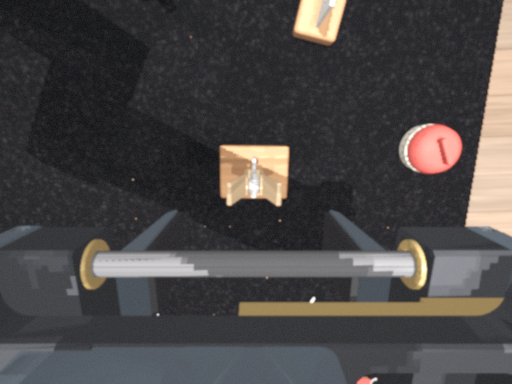

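The wrist view shows the foot at (220–289, 146–199) and the clip at (254,185), with its lever ends at (232,197) and (277,197). It is nearly centred between the fingers. I'll fit this view as well.

```bash
python3 - <<'E'
from workcell import eyes
from h import *
f=eyes.grab_frame("wrist"); roi=(206,132,98,88)
import h; h.soft.__defaults__=(60,120)
v,e=fit(lambda v:place(rail(v[3]),*v[:3]),[(f,roi)],[519.5,-265.5,-2,-4.5],[6,6,4,5]); print(v,e)
r=render(f,place(rail(v[3]),*v[:3]),roi); t=h.soft(f,roi)
im=f["image"][132:220,206:304].copy()
big=cv2.resize(im,None,fx=4,fy=4,interpolation=cv2.INTER_CUBIC)
for p in place(rail(v[3]),*v[:3]): cv2.polylines(big,[cv2.convexHull(((proj(f,p)-[206,132]+.5)*4).astype(np.int32))],True,(0,255,0),1)
m=cv2.resize(((t-r)*127+128).astype(np.uint8),None,fx=4,fy=4)
cv2.imwrite("pics/w1o.png",np.hstack([big,cv2.cvtColor(m,8)]))
E
```

```text
[ 519.28612863 -264.28243534   -3.12401613   -4.49185747] 88.74888216070742
```

View pics/w1o.png

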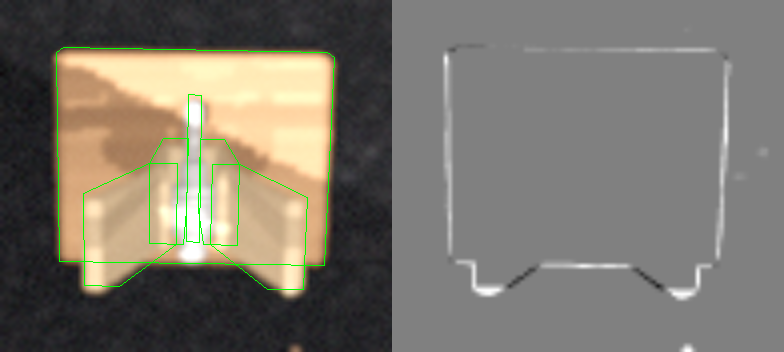

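Call:
send_rows(targets="0.0005 0.0004 0.02 0 0 0 100;0.0005 0.0004 0.045 0 0 0 100;0.0005 0.0004 0.07 0 0 0 100;0.0005 0.0004 0.09 0 0 0 100;0.0005 0.0004 0.108 0 0 0 100;0.0005 0.0004 0.12 0 0 0 100;0.0005 0.0004 0.128 0 0 0 100;0.0005 0.0004 0.128 0 0 0 100;0.0005 0.0004 0.128 0 0 0 100")

```text
time_s: 2.3
ee_pos: [519.2, -271.0, 86.2]
ee_rot: [180.0, 0.0, 87.9]
force: [-0.1, 0.5, 0.6]
gripper_width: 91.6
gripper_force: 0.0
```

Call:
send_rows(targets="0 0 0 0 0 0 58;0 0 0 0 0 0 58;0 0 0 0 0 0 58;0 0 0 0 0 0 58;0 0 0 0 0 0 50;0 0 0 0 0 0 46;0 0 0 0 0 0 42;0 0 0 0 0 0 38;0 0 0 0 0 0 34;0 0 0 0 0 0 30;0 0 0 0 0 0 26;0 0 0 0 0 0 20", grip_force=25)

```text
time_s: 3.3
ee_pos: [523.0, -271.9, 88.9]
ee_rot: [179.5, 0.2, 88.0]
force: [2.7, -1.1, 10.3]
gripper_width: 25.1
gripper_force: 25.0
```

Call:
send_rows(targets="0 0 0 0 0 0 15;0 0 0 0 0 0 15;0 0 0 0 0 0 15;0 0 0 0 0 0 15")

```text
time_s: 3.63
ee_pos: [523.0, -272.0, 88.9]
ee_rot: [179.5, 0.2, 88.0]
force: [2.2, -1.5, 8.6]
gripper_width: 25.3
gripper_force: 25.0
```

```bash
python3 mv.py 519.3 -270 85 88; python3 - <<'E'
from workcell import env, eyes
import cv2,numpy as np
f=eyes.grab_frame("wrist")["image"];s=eyes.grab_frame("scene")["image"]
a=cv2.resize(f[110:260,156:356],(400,300),interpolation=cv2.INTER_CUBIC); b=cv2.resize(s[140:215,300:400],(400,300),interpolation=cv2.INTER_CUBIC)
cv2.imwrite("pics/g1.png",np.hstack([a,b]))
E
```

```text
[ 0.0018 -0.0038  0.0039] [ 0.49  0.24 -0.  ]
[ 523.  -272.    88.9] [179.51   0.24  88.  ] [ 2.2 -1.5  8.6] 25.323364936390938 24.970183074474335 3.6333
```

View pics/g1.png

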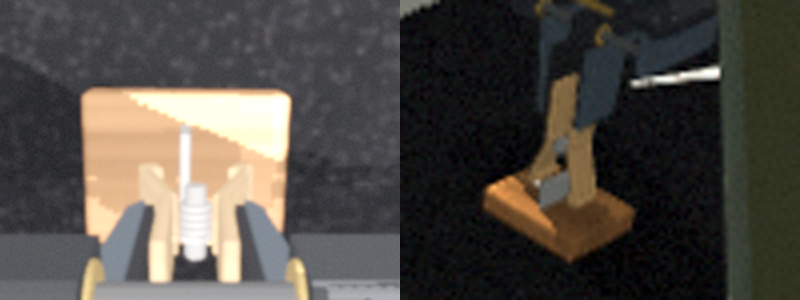

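The levers are squeezed to their stop (25.3 mm) and the jaws are clear of the fin, which lies between them at (185,150) in the crop. The arm has yielded a few mm. I'll lift slowly.

Call:
send_rows(targets="0 0 -0.003 0 0 0 15;0 0 -0.007 0 0 0 15;0 0 -0.012 0 0 0 15;0 0 -0.018 0 0 0 15;0 0 -0.026 0 0 0 15;0 0 -0.036 0 0 0 15;0 0 -0.05 0 0 0 15;0 0 -0.068 0 0 0 15;0 0 -0.088 0 0 0 15;0 0 -0.108 0 0 0 15;0 0 -0.128 0 0 0 15;0 0 -0.145 0 0 0 15")

```text
time_s: 4.73
ee_pos: [519.8, -270.4, 233.4]
ee_rot: [179.9, 0.1, 88.0]
force: [-0.2, -0.9, -0.7]
gripper_width: 25.5
gripper_force: 25.0
```

Call:
send_rows(targets="0 0 -0.005 0 0 0 15;0 0 -0.005 0 0 0 15;0 0 -0.005 0 0 0 15;0 0 -0.005 0 0 0 15")

```text
time_s: 5.07
ee_pos: [518.9, -269.9, 234.7]
ee_rot: [-179.9, -0.1, 88.0]
force: [0.3, -0.7, -0.7]
gripper_width: 25.3
gripper_force: 25.0
```

```bash
python3 mv.py 556 240 236 81; python3 - <<'E'
from workcell import env, eyes
import cv2,numpy as np
f=eyes.grab_frame("wrist")["image"];s=eyes.grab_frame("scene")["image"]
a=cv2.resize(f[110:260,156:356],(400,300),interpolation=cv2.INTER_CUBIC); b=cv2.resize(s[80:200,280:440],(400,300),interpolation=cv2.INTER_CUBIC)
cv2.imwrite("pics/g2.png",np.hstack([a,b]))
E
```

```text
[ 0.5109  0.0192 -0.0008] [-0.14 -0.05  6.99]
[ 518.9 -269.9  234.7] [-1.7987e+02 -6.0000e-02  8.7990e+01] [ 0.3 -0.7 -0.7] 25.34932781447883 24.955068826675415 5.0667
```

View pics/g2.png

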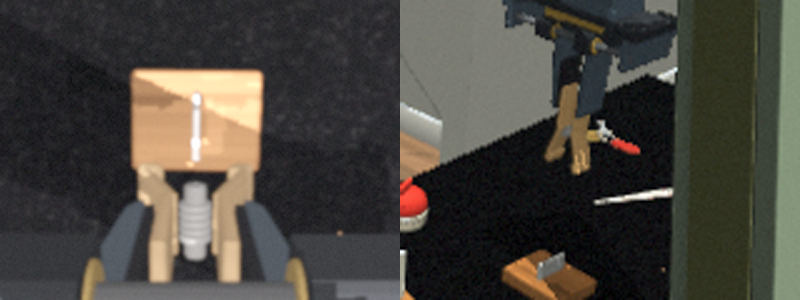

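The clip is off the fin, upright and held wide open, with the tips at about (340,144) and (352,149) in the scene view. I'll fit its pose in the hand from the visible jaws.

```bash
cat > hand.py <<'E'
from workcell import env,eyes
from h import *
def openclip():
    o=[]
    for s in(-1,1): o+=[wedge(0,[(s*5,0),(s*13,0),(s*13,-22),(s*17,-32),(s*13,-32)]),wedge(0,[(s*13,-30),(s*21,-30),(s*16.5,-44),(s*23,-44)]),wedge(0,[(s*5,0),(s*13,0),(s*5,18),(s*13,18)])]
    return o
def world(v,s): # v: dy(world-ish along tool x), d (pivot below TCP), tilt about closing axis deg, dx
    A=R.from_euler("xyz",[0,0,s["ee_rot"][2]-90],degrees=True)*R.from_euler("x",v[2],degrees=True)
    B=R.from_euler("z",s["ee_rot"][2]-90,degrees=True)
    return [A.apply(p)+s["ee_pos"]+B.apply([v[3],v[0],-v[1]]) for p in openclip()]
if __name__=="__main__":
    import sys
    s=env.state(); f=eyes.grab_frame("scene"); w=eyes.grab_frame("wrist")
    roi=(330,128,34,30)
    v,e=fit(lambda v:world(v,s),[(f,roi)],[0,20,0,0],[4,4,8,3]); print("scene fit dy d tilt dx",v.round(1),e)
    for d in(18,22,26): print(d,fit(lambda q:world([q[0],d,q[1],q[2]],s),[(f,roi)],[0,0,0],[4,8,3]))
    big=cv2.resize(f["image"][100:170,310:390],None,fx=5,fy=5,interpolation=cv2.INTER_CUBIC)
    b2=cv2.resize(w["image"][150:250,204:304],None,fx=4,fy=4,interpolation=cv2.INTER_CUBIC)[:350]
    for p in world(v,s):
        for b,g,o,k in((big,f,(310,100),5),(b2,w,(204,150),4)): cv2.polylines(b,[cv2.convexHull(((proj(g,p)-o+.5)*k).astype(np.int32))],True,(0,255,0),1)
    cv2.imwrite("pics/hand.png",np.hstack([big,b2]))
E
python3 hand.py
```

```text
scene fit dy d tilt dx [-0.2 20.8  5.  -2.3] 75.51104468240482
18 (array([ 4.46319943,  4.04163591, -5.61903874]), np.float64(75.01650234661679))
22 (array([-1.28919566,  3.23806722, -0.81765862]), np.float64(75.67763859598834))
26 (array([-7.49847697,  3.12895386,  3.96094312]), np.float64(76.18575204347896))
```

View pics/hand.png

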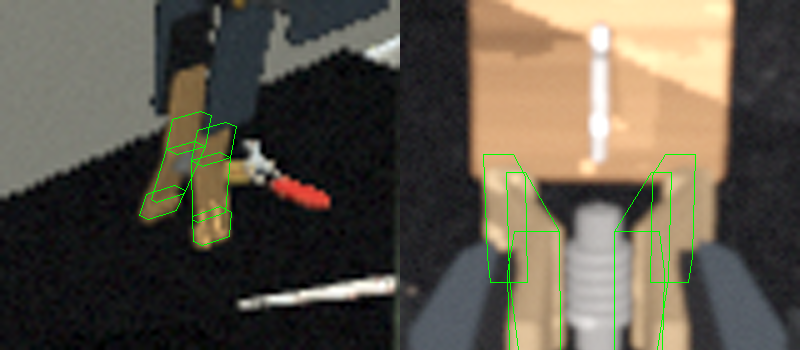

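Call:
send_rows(targets="0.006 0 0 0 0 0 15;0.018 0.001 0 0 0 0 15;0.036 0.002 0 0 0 0 15;0.058 0.003 0 0 0 0 15;0.082 0.004 0 0 0 0 15;0.106 0.004 0 0 0 0 15;0.13 0.005 0 0 0 0 15;0.154 0.006 0 0 0 0 15;0.178 0.007 0 0 0 0 15;0.202 0.008 0 0 0 0 15;0.226 0.009 0 0 0 0 15;0.25 0.01 0 0 0 0 15")

```text
time_s: 6.27
ee_pos: [537.9, -18.5, 236.0]
ee_rot: [-180.0, -0.0, 88.0]
force: [-0.6, -0.6, -0.7]
gripper_width: 25.0
gripper_force: 25.0
```

Call:
send_rows(targets="0.024 0.001 0 0 0 0.5 15;0.048 0.002 0 0 0 1 15;0.072 0.003 0 0 0 2 15;0.096 0.004 0 0 0 3 15;0.12 0.004 0 0 0 4 15;0.144 0.005 0 0 0 5 15;0.168 0.006 0 0 0 6 15;0.192 0.007 0 0 0 6.5 15;0.214 0.008 0 0 0 7 15;0.232 0.009 0 0 0 7 15;0.246 0.009 0 0 0 7 15;0.254 0.009 0 0 0 7 15")

```text
time_s: 7.27
ee_pos: [555.6, 234.9, 235.7]
ee_rot: [-180.0, -0.0, 81.1]
force: [0.3, -0.0, -1.6]
gripper_width: 25.1
gripper_force: 25.0
```

Call:
send_rows(targets="0.005 0 0 0 0 0 15;0.006 0 0 0 0 0 15;0.006 0 0 0 0 0 15;0.006 0 0 0 0 0 15")

```text
time_s: 7.6
ee_pos: [557.2, 237.9, 235.9]
ee_rot: [-180.0, 0.0, 80.9]
force: [-0.5, 0.8, -1.3]
gripper_width: 25.2
gripper_force: 25.0
```

```bash
python3 mv.py 556 241 183 81; python3 - <<'E'
from workcell import env, eyes
from h import *
s=eyes.grab_frame("scene"); w=eyes.grab_frame("wrist")
a=s["image"][130:290,130:270].copy(); b=w["image"][90:250,150:360].copy()
A=cv2.resize(a,None,fx=2.25,fy=2.25,interpolation=cv2.INTER_CUBIC); B=cv2.resize(b,None,fx=2.25,fy=2.25,interpolation=cv2.INTER_CUBIC)
for p in place(card(),556,240,-9):
    for I,f,o in((A,s,(130,130)),(B,w,(150,90))): cv2.polylines(I,[cv2.convexHull(((proj(f,p)-o+.5)*2.25).astype(np.int32))],True,(0,255,0),1)
cv2.imwrite("pics/card.png",np.hstack([A,B])); print(A.shape,B.shape)
E
```

```text
[ 0.0029 -0.0017  0.0529] [-0.    0.03 -0.05]
[557.2 237.9 235.9] [-1.800e+02  3.000e-02  8.095e+01] [-0.5  0.8 -1.3] 25.21682307190874 24.955062568187714 7.6
(360, 315, 3) (360, 472, 3)
```

View pics/card.png

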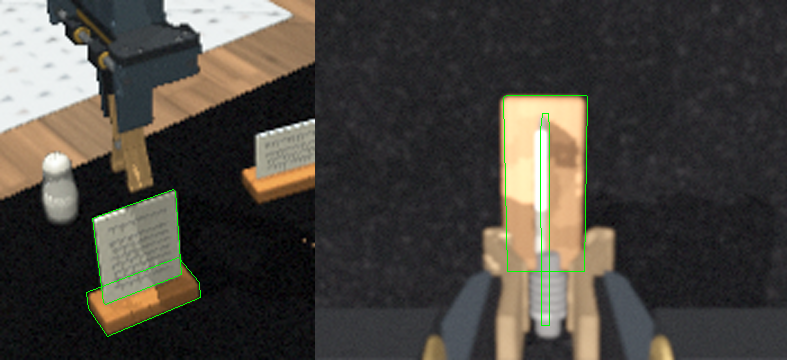

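Card view: the scene outline of the fitted card lines up. In the wrist view the card's edge is at crop column 541 against the clip centre at 548, so the clip is about 3 mm too far in +x, and it is parallel to the card. That uses up my picture allowance, so I'll check the rest numerically.

```bash
python3 - <<'E'
from workcell import env,eyes
from h import *
import h; h.soft.__defaults__=(60,120)
w=eyes.grab_frame("wrist"); roi=(215,122,70,66); m=lambda v:place(card(),*v)
print("wrist card",fit(m,[(w,roi)],[556,240,-9],[6,6,4]))
# white column of card top edge: saturation-based centroid rows 150..188
im=w["image"][148:188,225:280]; hsv=cv2.cvtColor(im,cv2.COLOR_BGR2HSV); M=(hsv[...,1]<40)&(hsv[...,2]>150)
for r in range(0,40,6): c=np.where(M[r])[0]; print(148+r,(c.mean()+225).round(1) if len(c) else None,len(c),end=" | ")
print()
for x in(553,555,557): print(x,proj(w,place([[[0,44,135],[0,10,135]]],x,240,-9)[0]).round(1).tolist())
rows=np.where((lambda h_:((h_[...,1]<40)&(h_[...,2]>150)))(cv2.cvtColor(w["image"][120:200,235:248],cv2.COLOR_BGR2HSV)).sum(1)>=2)[0]; print("white rows",rows.min()+120,rows.max()+120)
# clip y in wrist: jaw (wood) top row
for c0 in(216,218,220,264,266,268):
    col=w["image"][170:215,c0].max(1); print(c0,np.where(col>110)[0][:1]+170,end=" ")
s=env.state(); y=s["ee_rot"][2]-90; P=R.from_euler("z",y,degrees=True).apply([[sx*21,12,-t-44] for t in(20,24) for sx in(-1,1)])+s["ee_pos"]; print("\nexp jaw-tip +y edge px (dy=0)",proj(w,P).round(1).tolist())
E
```

```text
wrist card (array([554.5719411 , 240.80906865,  -8.2949757 ]), np.float64(64.93195501730104))
148 250.0 5 | 154 250.0 7 | 160 250.0 5 | 166 250.0 5 | 172 250.0 5 | 178 250.0 5 | 184 249.5 4 | 
553 [[248.5, 149.2], [248.8, 183.5]]
555 [[250.6, 148.9], [250.7, 183.2]]
557 [[252.6, 148.5], [252.7, 182.9]]Traceback (most recent call last):
  File "<stdin>", line 11, in <module>
    return umr_minimum(a, axis, None, out, keepdims, initial, where)
ValueError: zero-size array to reduction operation minimum which has no identity
```

```bash
python3 - <<'E'
from workcell import env,eyes
from h import *
w=eyes.grab_frame("wrist"); s=env.state()
for c0 in(216,218,220,222,224,266,268,270,272,276,278,280,284,286):
    col=w["image"][180:215,c0].max(1); print(c0,(np.where(col>110)[0][:1]+180).tolist(),end=" ")
g=w["image"][205,200:310].max(1); print("\nrow205 wood cols",(np.where(g>110)[0]+200).tolist())
y=s["ee_rot"][2]-90; P=R.from_euler("z",y,degrees=True).apply([[sx*x,12,-t-z] for t in(20,25) for sx in(-1,1) for x,z in((23,44),(16.5,44),(13,-30))])+s["ee_pos"]; print("exp +y edge px (dy=0): outer tip, inner tip, lever",proj(w,P).round(1).tolist())
E
python3 mv.py 554.5 241 183 81.5
```

```text
216 [] 218 [] 220 [] 222 [] 224 [] 266 [180] 268 [180] 270 [193] 272 [192] 276 [191] 278 [191] 280 [191] 284 [] 286 [] 
row205 wood cols [225, 226, 227, 228, 229, 230, 231, 232, 233, 234, 235, 236, 237, 238, 239, 240, 241, 242, 243, 244, 245, 246, 247, 248, 249, 250, 251, 252, 253, 254, 255, 256, 257, 258, 259, 260, 261, 262, 263, 264, 265, 266, 267, 268, 269, 270, 271, 272, 273, 274, 275, 276, 277, 278, 279, 280, 281, 282]
exp +y edge px (dy=0): outer tip, inner tip, lever [[227.0, 191.9], [234.5, 191.9], [232.5, 221.1], [279.8, 191.9], [272.3, 191.9], [274.8, 221.1], [227.5, 190.6], [234.8, 190.6], [233.1, 218.4], [279.3, 190.5], [272.0, 190.5], [274.2, 218.4]]
[ 0.0026 -0.0033  0.053 ] [ 0.01  0.01 -0.57]
[557.3 238.  236. ] [1.7999e+02 1.0000e-02 8.0930e+01] [ 0.5  0.2 -1.8] 25.42664988586324 24.95502680540085 7.8
```

Call:
send_rows(targets="0.001 -0.0015 0 0 0 -0.5 15;0.0025 -0.003 0 0 0 -0.5 15;0.0025 -0.003 0 0 0 -0.5 15;0.0025 -0.003 0 0 0 -0.5 15;0.0025 -0.003 0 0 0 -0.5 15")

```text
time_s: 8.22
ee_pos: [554.6, 241.6, 235.9]
ee_rot: [180.0, 0.0, 81.5]
force: [0.3, -0.5, -1.1]
gripper_width: 25.3
gripper_force: 25.0
```

```bash
python3 mv.py 554.5 240.5 182.5 81.5
```

```text
[-0.0011  0.      0.0534] [ 0.01  0.01 -0.01]
[554.6 241.6 235.9] [1.7999e+02 1.0000e-02 8.1490e+01] [ 0.3 -0.5 -1.1] 25.335117464921005 24.95509922504425 8.2167
```

Call:
send_rows(targets="-0.0005 0 0.004 0 0 0 15;-0.001 0 0.01 0 0 0 15;-0.001 0 0.017 0 0 0 15;-0.001 0 0.024 0 0 0 15;-0.001 0 0.031 0 0 0 15;-0.001 0 0.038 0 0 0 15;-0.001 0 0.044 0 0 0 15;-0.001 0 0.049 0 0 0 15;-0.001 0 0.052 0 0 0 15;-0.001 0 0.0535 0 0 0 15;-0.001 0 0.0535 0 0 0 15;-0.001 0 0.0535 0 0 0 15")

```text
time_s: 9.22
ee_pos: [554.7, 240.7, 182.7]
ee_rot: [180.0, -0.0, 81.5]
force: [-0.1, 0.4, -0.5]
gripper_width: 25.0
gripper_force: 25.0
```

```bash
python3 mv.py 554.5 240.5 182.5 81.5; python3 - <<'E'
from workcell import env,eyes
from h import *
# numeric check: scene view, compare predicted jaw/card overlap with the picture (wood vs grey card by saturation)
f=eyes.grab_frame("scene"); s=env.state()
hsv=cv2.cvtColor(f["image"],cv2.COLOR_BGR2HSV)
y=s["ee_rot"][2]-90
for d in(20,25):
    P=R.from_euler("z",y,degrees=True).apply([[-23,12,-d-44],[-23,-12,-d-44],[-16.5,12,-d-44],[23,12,-d-44]])+s["ee_pos"]; print(d,"tips px -x(+y,-y), inner, +x:",proj(f,P).round(1).tolist())
E_=place([[[0,45,135],[0,0,135],[0,-45,135]]],554.6,240.5,-8.5)[0]; print("card edge px",proj(f,E_).round(1).tolist())
print("map W=wood .=card/grey #=dark")
for r in range(196,238): print(r,"".join("#" if v<60 else ("W" if sat>85 else ".") for sat,v in hsv[r,165:215,1:3]))
E
```

```text
[-0.0002 -0.0002  0.0002] [ 0.03 -0.01 -0.01]
[554.7 240.7 182.7] [ 1.7997e+02 -1.0000e-02  8.1490e+01] [-0.1  0.4 -0.5] 25.037071082193787 24.955133199691772 9.2167
20 tips px -x(+y,-y), inner, +x: [[189.7, 233.7], [199.3, 230.0], [188.4, 232.1], [181.0, 223.0]]
25 tips px -x(+y,-y), inner, +x: [[189.8, 235.4], [199.4, 231.8], [188.6, 233.8], [181.2, 224.7]]
card edge px [[171.3, 227.6], [189.6, 220.9], [207.2, 214.5]]
map W=wood .=card/grey #=dark
196 WWWWWWWWWWWW###WWW#....##..####..#################
197 WWWWWWWWWWWW###WWW#.#..#...##.#.##################
198 WWWWWWWWWWWW###WWW.##.............################
199 WWWWWWWWWWW####WWW.##.#.#.#.##.#.#################
200 WWWWWWWW#######WWW.#..#..##..#...#################
201 WWWWWW#########WWW.#.......##.#...################
202 WWWW###########WWW.#..#..#...##..#################
203 W###############WWW#..####..#.####################
204 ################WWW#.####.###..#.#################
205 ###############..WW#...#####....##################
206 ################.WW#.#..##...#####################
207 ################WWW..#...####.#######
[... 963 characters left out ...]
#............WWWWWWWWWW...........######
226 ########...............WWWWWWWWWW...........######
227 ######.................WWWWWWWWWWW..........######
228 ######.................WWWWWWWWWWW..........######
229 ######.................WWWWWWWWWWW..........######
230 ######.................WWWWWWWWWWW..........######
231 #######................WWWWWWWWWWW...........#####
232 #######.................WWWWWWWW.............#####
233 #######.................WWWWWW...............#####
234 #######..................WW..................#####
235 #######......................................#####
236 #######......................................#####
237 #######......................................#####
```

```bash
python3 -c "
from workcell import env
print(env.job_done())"
```

```text
the job is handed in; nothing more can be done
None
```

The job is handed in after 9.2 s on the robot's clock: the clip is squeezed fully open, upright over the middle of the tall card, with the card about 18 mm up between the jaws. The wrist force there is near zero, though that last position was checked from pixel and force numbers only, as my ten picture views were used up.

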